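# Push a jammed rock plug out of a core barrel

## Robot

A 7-joint arm with a two-finger parallel gripper is mounted at the origin on the work surface; the furniture and walls round the work are solid. World frame = base frame: x ahead of the robot, y to its left, z up, the work surface at z = 0. Lengths are in mm, angles in degrees, forces in N, time in s.
With the tool pointing down it reaches from about 425 to 875 mm from the base axis. Payload 8.4 kg.
Tool frame: the origin (TCP) lies between the finger pads; the fingertips stand 19 mm ahead of it and the grasp point (between the pads) is the TCP; z points along the fingers, y is the line along which they close (so a half turn about z gives the same grasp; the last joint's range is limited). The gripper opens to 87 mm and grips with 3 to 60 N. Pads are 19 mm wide; open, the fingers measure 117 mm over their backs; the gripper's body (75 mm by 190 mm) begins 51 mm behind the grasp point.
Start: joints at [70.921, 19.091, 2.286, 83.961, -0.768, 76.965, -3.352], TCP at [150.568, -632.291, 202.746] pointing down, gripper open.
Joint ranges: [-147.57, 147.57], [-21.85, 119.76], [-74.77, 79.35], [14.55, 137.4], [-85.83, 265.84], [4.83, 119.75], [-152.11, 152.11]. Speed limits (degrees/s): [127.2, 127.2, 159.86, 159.86, 180, 180, 180].

## Interface

Orientations are given as [roll, pitch, yaw] about the fixed x, y, z axes, in that order (R = Rz(yaw) Ry(pitch) Rx(roll)).
In Python, from station import get_state, read_camera, finish_job gives the robot as it stands. The module is installed in compiled form; this text tells all that it offers.
- The arm moves only by the tool servo_tool, never from a script. Its argument "commands" is a list that holds one entry, the list of rows, each a list of 7 numbers: the shift along the tool's x, y, z in parts of the range, where 1.0 means 100 cm, then the turn, a rotation vector about the tool's x, y, z in parts of the range, where 1.0 means 90 degrees, then the opening, from 0 (shut) to 1 (fully open). In form: [[[dx, dy, dz, wx, wy, wz, grip], ...]]. A call has 1 to 20 rows; each row is the pose to reach, as a shift and turn from the pose commanded when the call began, along the tool's axes at that moment; what a row does not reach only later rows make up. A row lasts 1/8 s, in which the tool goes at most 62.5 mm and 10.7 degrees, less where a joint would pass 70% of its speed; a pose out of reach is approached as far as the arm can. Shift and turn numbers lie between -1 and 1, and a call with a number outside is refused. A call with a gripper value outside its range is refused whole. The fingers move at their own pace and stop on an object; "newtons" is the grip in N (left out, the last holds). Time passes only in rows, so rows that repeat a pose let the fingers close. It gives the time, the measured TCP pose, the force, the opening and the grip force at its end, in the units of the state.
- get_state(): the state, without advancing time (a new reading comes with each control period).
- read_camera(name): name is "scene" or "top" or "wrist"; returns a dict with "color" (384x512x3 uint8, blue, green, red), "range_z" (384x512 float32, mm along the optical axis (not along the pixel's ray), 0 where there is no reading), "mtx" (3x3 intrinsics, pixels), "R" (3x3) and "t" (3): a world point X has camera coordinates R X + t. Camera axes: x right, y down, z forward; pixel columns grow to the right and rows downward; lengths in mm; the calibration is good to about 2 mm. A picture is of the moment at which its call begins.
- finish_job(): hands the job in; it is judged then, once.
The state is a dict: "time": time; "qpos": joint angles; "joint_velocities": joint speeds; "effort": joint torques, N m; "tool_pos": TCP position; "tcp_rot": TCP orientation; "force": force on the tool from outside, world axes, zero at the start; "wrist_torque": the same for the moment, N m; "gripper_width": finger opening in mm; "gripper_force": force on a finger pad.
Only numpy, scipy, OpenCV 4.12 (cv2) and the standard library are available. Lean on these libraries where they do the work, as an engineer would, in place of code of your own. Each camera call takes 0.05 s, during which the arm holds its last target. There are 200 camera calls.

## Task

A drilled rock plug is jammed in the core barrel of the push-out stand. Take the push rod by its wooden grip, run its head in at the barrel's open near end and gently push the plug right out into the trough until you feel it come up snug against the end stop, pressing it home for a moment without forcing it: the rock is brittle and the bore must not be scored. Then draw the rod out and lay it flat on the table clear of the stand, leaving the plug in the trough and the finished plug and the brush where they are.

Things in the scene. Friction and masses are not known exactly. Their poses are not given: they have to be found in the camera images.
- stand: Push-out stand, fixed: dark steel base plate (236 x 90 x 12 mm, x -14 to 222 mm), a core barrel lying level in two grey saddles, then a V-shaped aluminium trough. Origin: on the table below the centre of the barrel's near mouth (rod goes in there). x = level, along the barrel, the way to push; z up. Saddles 64 mm wide, x 14 to 76 mm; they and their screws rise to 93 mm above the table.
- near_mouth (a point): Centre of the barrel's near mouth, 62 mm above the table, axes as the stand's. The bore is 30 mm across and 90 mm long, straight through; the barrel is 38 mm outside, the edge of its mouth square.
- far_mouth (a point): Centre of the barrel's far mouth, 90 mm beyond the near mouth, axes as the stand's. The trough begins 6 mm beyond it, ends 126 mm beyond it, and carries the plug at the height of the bore's floor.
- spring_nose (a point): Rounded nose of the retaining spring in the top of the bore, 83 mm beyond the near mouth, 12 mm above the bore's axis. It presses on the plug with about 7 N and so jams it: a push of roughly 6 to 14 N slides the plug until its tail has passed the nose, then under 2 N. The nose then sits at most 0.5 mm lower and rubs on the rod's head, which is too long to pass it fully (steady drag up to 9 N).
- stop: End stop: dark steel plate 50 mm wide clamped across the trough, with a rubber-faced stop screw (pad 17 mm across) on the plug's axis facing the barrel. Origin: middle of the plate's face, 184 to 188 mm beyond the near mouth; x as the stand's. The pad stands 6 to 34 mm proud of the plate; how far is not in the readings. Once the plug meets it the push rises by 4 to 15 N per mm: creep up to it.
- plug: The jammed rock plug: plain grey stone cylinder, 27 mm in diameter, 55 mm long, about 80 g, lying on the floor of the bore (its axis 1.5 mm below the bore's), its near end 30 to 39 mm inside the near mouth and its far end near the far mouth at the start. Origin: its centre; x = along its axis, at the start as the stand's x.
- push_rod: Push rod, 225 mm long, about 160 g, lying flat on the table, balancing at the front of its grip. Wooden grip: waist 52 mm long, 22 mm wide, 24 mm high, between flanges 36 and 34 mm wide and 27 mm high (the front one ends 33 mm ahead of the origin). Then a 12 mm steel stem. Origin: on the axis, middle of the waist, 13.5 mm above the table; x = along the axis to the head, z up.
- rod_tip (a point): Centre of the front face of the rod's round grey nylon head, on the rod's axis 190 mm ahead of the rod's origin, axes as the rod's. The head is 27 mm in diameter and 50 mm long, its nose tapering over the last 7 mm to a flat face 19 mm across.
- spare_plug: bystander: a finished rock plug standing on end, 27 mm in diameter, 48 mm high; origin at the centre of its foot
- brush: bystander: a flat paint brush lying on the table, 203 mm long; origin under its centre

How it is judged:
By the outcome, as a careful person would: the job done as asked, in the order asked, and still so for the second after the job is handed in, with the robot touching nothing.
It also fails if it takes over 72 s, if anything falls off the work surface, if the arm or the gripper's body presses on something with over 40 N, if the wrist force passes 120 N, or if a joint passes its speed limit or range.

## Working session

There is one attempt and no reset: what is moved stays moved. The work goes in short steps, Python scripts to look and compute and a tool call to move; the robot and the scene stay as the last step left them, time stands still between calls to the robot, and variables do not carry over. Pictures are saved under pics/ and viewed, at most 10 in all, crops included, and the job is handed in when it is done.

Besides the shell and the picture viewer there is one more tool, called after "Request:" by a JSON object that holds its "name" and its "arguments", one argument or row to a line. servo_tool: Moves the arm, as the interface text tells. Its arguments: {"type":"object","properties":{"commands":{"type":"array"},"newtons":{"type":"number"}},"required":["commands"]}

```bash
mkdir -p pics; cat > h.py <<'E'
import numpy as np, cv2
from station import get_state, read_camera, finish_job
def ray(c,uv,z):
    "pixel -> world point on plane z"
    R,t=np.array(c["R"]),np.array(c["t"]).ravel()
    d=R.T@np.linalg.inv(c["mtx"])@np.array([uv[0],uv[1],1.]); o=-R.T@t
    return o+d*(z-o[2])/d[2]
def cloud(c):
    R,t=np.array(c["R"]),np.array(c["t"]).ravel()
    Z=c["range_z"].astype(float); v,u=np.indices(Z.shape)
    P=np.stack([u*1.,v*1.,np.ones_like(Z)],-1)@np.linalg.inv(c["mtx"]).T*Z[...,None]
    return (P-t)@R
E
python3 - <<'E'
from h import *
import pickle
D={}
for n in("top","scene"):
    c=read_camera(n); D[n]=c; cv2.imwrite(f"pics/{n}0.png",cv2.resize(c["color"],(800,600)))
    print(n,-np.array(c["R"]).T@np.array(c["t"]).ravel(),np.array(c["R"])[2])
pickle.dump(D,open("d.pkl","wb"))
print(get_state())
E
```

```text
top [ 258.84209798  -17.61964586 1257.03202132] [ 0.15539625  0.00200327 -0.98785019]
scene [-131.07994897  571.26362904  797.65213083] [ 0.54470242 -0.54465077 -0.63769492]
{'time': 0.1, 'qpos': array([70.9204769 , 19.12913374,  2.28535879, 84.00519709, -0.76782333,
       76.96526008, -3.35127457]), 'joint_velocities': array([-0.00963278, -0.08902948,  0.04048375, -0.15246769, -0.03862032,
       -0.03951685,  0.02155464]), 'effort': array([ 3.50795439e-03, -6.57813978e+01,  1.33949999e+00, -4.04710007e+01,
       -5.97391999e-02,  4.08574403e-02,  1.15367279e-04]), 'tool_pos': array([ 150.45141133, -631.88905172,  201.93915081]), 'tcp_rot': array([-1.79915859e+02,  5.87740219e-03,  1.33946753e+01]), 'force': array([0.02239396, 0.16480617, 0.45157702]), 'wrist_torque': array([ 0.00540992, -0.01447108, -0.00120118]), 'gripper_force': 0.0, 'gripper_width': 86.86709574591447}
```

View pics/top0.png

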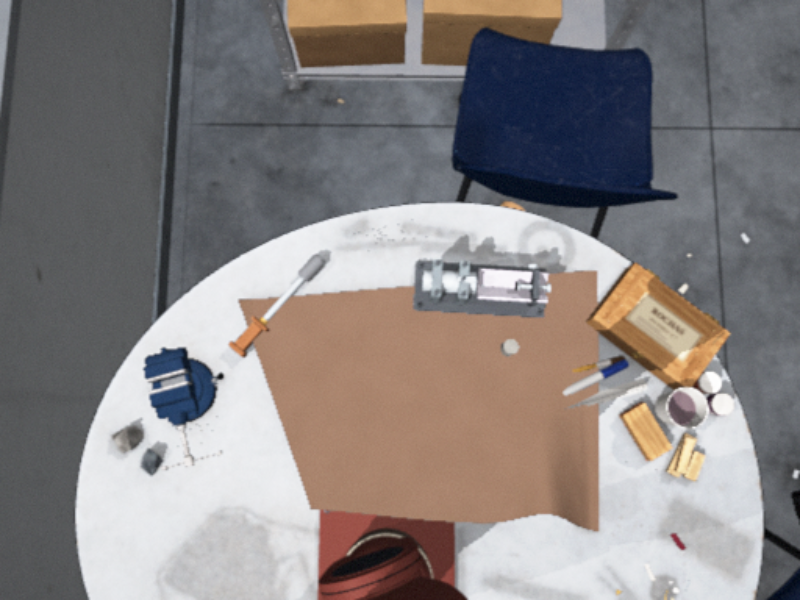

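View pics/scene0.png

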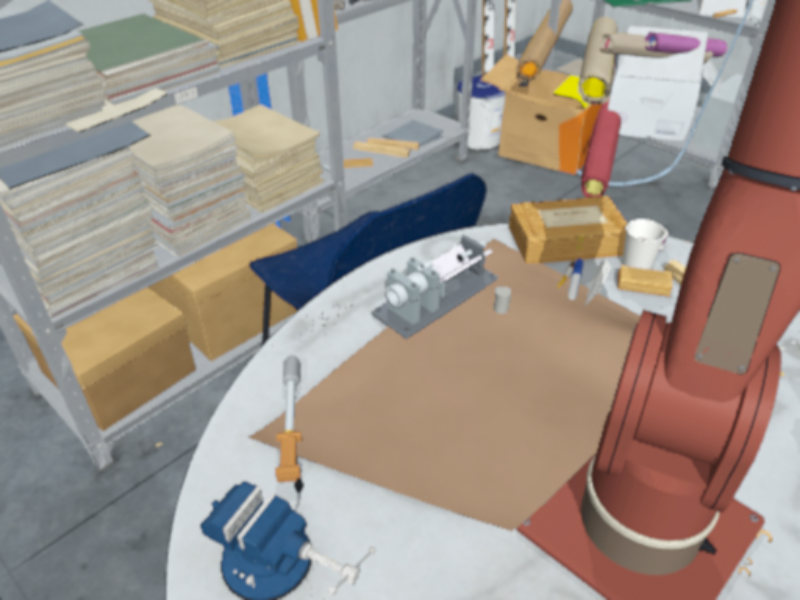

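The top view shows the stand at about (415–550, 262–316), with the mouth at its left end. The rod's grip is at (250,337) and its head at (316,265). The spare plug is at (511,347), and the vise is at (180,385), behind the grip. The scene view agrees with this. Now I'll measure.

```bash
python3 - <<'E'
from h import *
import pickle
D=pickle.load(open("d.pkl","rb"))
for n in("top","scene"):
    c=D[n]; P=cloud(c); hsv=cv2.cvtColor(c["color"],cv2.COLOR_BGR2HSV)
    s=np.s_
    # grip: orange in window
    m=cv2.inRange(hsv,(5,130,90),(22,255,255)); w=np.zeros_like(m)
    if n=="top": w[195:235,140:180]=1
    else: w[270:312,172:198]=1
    m=m*w; v,u=np.nonzero(m)
    g=np.array([ray(c,(a,b),22) for a,b in zip(u,v)]); 
    print(n,"grip n",len(u),g.mean(0),"depth z med",np.median(P[m>0],0))
    # head: grey dark in window
    g0=hsv[...,2]; w=np.zeros_like(m)
    if n=="top": w[155:185,185:215]=1
    else: w[225:250,178:196]=1
    hm=((g0<165)&(hsv[...,1]<60)&(w>0)); v,u=np.nonzero(hm)
    h=np.array([ray(c,(a,b),20) for a,b in zip(u,v)]); print(" head",len(u),h.mean(0),h.min(0),h.max(0))
    d=h.mean(0)-g.mean(0); d/=np.linalg.norm(d); print(" yaw",np.degrees(np.arctan2(d[1],d[0])),"grip extents",(g@d).min()-g.mean(0)@d,(g@d).max()-g.mean(0)@d, "head ext from grip",((h-g.mean(0))@d).min(),((h-g.mean(0))@d).max())
# stand base plate from top
c=D["top"];P=cloud(c)
w=np.zeros(P.shape[:2],bool); w[160:210,255:360]=1
hsv=cv2.cvtColor(c["color"],cv2.COLOR_BGR2HSV)
mm=((hsv[...,2]<110)&(hsv[...,1]<90)&w).astype(np.uint8)*255
mm=cv2.morphologyEx(mm,cv2.MORPH_CLOSE,np.ones((9,9)))
cs,_=cv2.findContours(mm,0,2); k=max(cs,key=cv2.contourArea).reshape(-1,2)
q=np.array([ray(c,p,12)[:2] for p in k],np.float32); print("plate",cv2.minAreaRect(q),cv2.boxPoints(cv2.minAreaRect(q)))
sel=w&(P[...,2]>30)&(P[...,2]<120); print("stand high pts",sel.sum(),P[sel].min(0),P[sel].max(0))
E
```

```text
top grip n 208 [398.9766905  244.98772257  22.        ] depth z med [398.72906774 244.60829165  24.94128026]
 head 107 [523.09752244 131.41954201  20.        ] [485.13474352 108.83050491  20.        ] [545.45772974 163.2795114   20.        ]
 yaw -42.45791530008295 grip extents -34.193195294969485 37.09603222007567 head ext from grip 118.73750716166438 198.00714982163208
scene grip n 350 [394.97004899 253.2775589   22.        ] depth z med [392.46333459 255.35864136  23.74067472]
 head 61 [515.94031249 141.7657832   20.        ] [486.87411451 124.07795786  20.        ] [543.44452066 164.72611662  20.        ]
 yaw -42.670216939972526 grip extents -40.57173212107415 42.2051189963272 head ext from grip 127.60709242445397 191.56215079839507
plate ((487.4640808105469, -166.51927185058594), (227.01211547851562, 89.49725341796875), 86.92300415039062) [[ 436.6872   -277.4597  ]
 [ 526.0554   -282.2637  ]
 [ 538.24097   -55.578857]
 [ 448.87274   -50.77484 ]]
stand high pts 1575 [ 454.80935752 -275.44847731   30.21709592] [526.98801844 -57.59046454  97.46267186]
```

```bash
cat >> h.py <<'E'
from scipy.spatial.transform import Rotation as Ro
def goto(*wps):
    "each wp (x,y,z,yaw[,roll,pitch]) -> shift cm and turn rad in tool axes from the present pose"
    s=get_state(); R0=Ro.from_euler("xyz",s["tcp_rot"],degrees=True)
    print("t",round(s["time"],2),"pos",np.round(s["tool_pos"],1),"rpy",np.round(s["tcp_rot"],2),"F",np.round(s["force"],1),"w",round(s["gripper_width"],1))
    for w in wps:
        d=R0.inv().apply(np.array(w[:3])-s["tool_pos"])/10
        r=w[4:] or (180,0)
        q=(R0.inv()*Ro.from_euler("xyz",[r[0],r[1],w[3]],degrees=True)).as_rotvec()
        print(w,"->",np.round(d,2).tolist(),np.round(q,4).tolist())
E
python3 - <<'E'
from h import *
pol=lambda r,a:(r*np.cos(np.radians(a)),r*np.sin(np.radians(a)))
for a,yaw in((-60,30),(-45,45),(-30,60),(-15,75)): goto((*pol(610,a),260,yaw))
goto((490,-70,260,87))
E
```

```text
t 0.1 pos [ 150.5 -631.9  201.9] rpy [-1.7992e+02  1.0000e-02  1.3390e+01] F [0.  0.2 0.5] w 86.9
(np.float64(305.00000000000006), np.float64(-528.2754963085075), 260, 30) -> [17.43, -6.51, -5.8] [-0.0015, -0.0001, -0.2898]
t 0.1 pos [ 150.5 -631.9  201.9] rpy [-1.7992e+02  1.0000e-02  1.3390e+01] F [0.  0.2 0.5] w 86.9
(np.float64(431.335136523794), np.float64(-431.33513652379395), 260, 45) -> [31.97, -13.01, -5.79] [-0.0015, -0.0003, -0.5516]
t 0.1 pos [ 150.5 -631.9  201.9] rpy [-1.7992e+02  1.0000e-02  1.3390e+01] F [0.  0.2 0.5] w 86.9
(np.float64(528.2754963085076), np.float64(-304.99999999999994), 260, 60) -> [44.33, -23.06, -5.78] [-0.0014, -0.0005, -0.8134]
t 0.1 pos [ 150.5 -631.9  201.9] rpy [-1.7992e+02  1.0000e-02  1.3390e+01] F [0.  0.2 0.5] w 86.9
(np.float64(589.2147540363317), np.float64(-157.87961751253766), 260, 75) -> [53.66, -35.96, -5.76] [-0.0014, -0.0007, -1.0752]
t 0.1 pos [ 150.5 -631.9  201.9] rpy [-1.7992e+02  1.0000e-02  1.3390e+01] F [0.  0.2 0.5] w 86.9
(490, -70, 260, 87) -> [46.05, -46.8, -5.74] [-0.0013, -0.0009, -1.2847]
```

The manual's scale: shifts go in shares of 100 cm and turns go in shares of 90 degrees. Converting my numbers, 47 cm is 0.47, -46.8 cm is -0.468, -1.285 rad is -0.8181.

Request:
{"name": "servo_tool", "arguments": {
  "commands": [
    [[0.06,-0.02,-0.02,0,0,-0.0637,1],[0.12,-0.043,-0.04,0,0,-0.1273,1],[0.174,-0.065,-0.058,0,0,-0.1846,1],[0.225,-0.085,-0.058,0,0,-0.2419,1],[0.275,-0.108,-0.058,0,0,-0.2992,1],[0.32,-0.13,-0.058,0,0,-0.3501,1],[0.365,-0.16,-0.058,0,0,-0.4074,1],[0.405,-0.195,-0.058,0,0,-0.4647,1],[0.443,-0.23,-0.058,0,0,-0.5157,1],[0.46,-0.28,-0.058,0,0,-0.573,1],[0.47,-0.335,-0.058,0,0,-0.6366,1],[0.47,-0.39,-0.058,0,0,-0.7003,1],[0.465,-0.435,-0.058,0,0,-0.7639,1],[0.46,-0.468,-0.058,0,0,-0.8181,1],[0.46,-0.468,-0.058,0,0,-0.8181,1],[0.46,-0.468,-0.058,0,0,-0.8181,1],[0.46,-0.468,-0.058,0,0,-0.8181,1]]
  ]
}}

```text
time: 2.22
tool_pos: [489.8, -71.6, 260.5]
tcp_rot: [-180.0, -0.0, 86.9]
force: [1.0, 0.7, 0.2]
gripper_width: 87.1
gripper_force: 0.0
```

```bash
python3 - <<'E'
from h import *
import pickle
c=read_camera("wrist"); pickle.dump(c,open("w1.pkl","wb")); cv2.imwrite("pics/w1.png",cv2.resize(c["color"],(800,600)))
print(-np.array(c["R"]).T@np.array(c["t"]).ravel(),np.array(c["R"]),c["mtx"])
goto((490,-70,260,87))
E
```

```text
[493.32648492   2.06039086 441.57333343] [[ 0.99844903 -0.0556589  -0.00127172]
 [-0.05329939 -0.96222301  0.26699447]
 [-0.01608429 -0.26651259 -0.96369722]] [[310.79405403   0.         254.80967869]
 [  0.         310.79405403 193.35561849]
 [  0.           0.           1.        ]]
t 2.27 pos [489.8 -71.5 260.5] rpy [-1.7997e+02 -2.0000e-02  8.6900e+01] F [0.9 0.5 0.1] w 87.0
(490, -70, 260, 87) -> [0.15, 0.01, 0.05] [-0.0005, -0.0003, -0.0018]
```

View pics/w1.png

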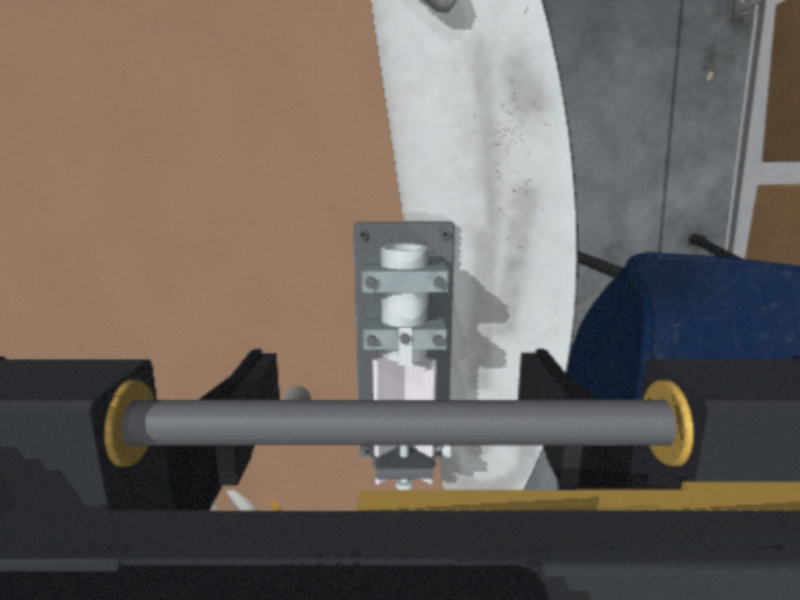

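The wrist view shows the stand centred at x≈405. The plate's near edge is at row 222, with corners (356,222) and (455,222). The barrel mouth is at about (405,248). I'll fit these.

```bash
cat >> h.py <<'E'
def stand(c,x0=440,x1=545,y0=-160,y1=-35):
    P=cloud(c); hsv=cv2.cvtColor(c["color"],cv2.COLOR_BGR2HSV); z=P[...,2]
    w=(P[...,0]>x0)&(P[...,0]<x1)&(P[...,1]>y0)&(P[...,1]<y1)
    m=w&(z>5)&(z<20)
    q=P[m]; 
    # plate side edges by slices in y
    L=[];
    for y in np.arange(-140,-60,4):
        k=q[abs(q[:,1]-y)<2.5]
        if len(k)>8: L.append((y,k[:,0].min(),k[:,0].max()))
    L=np.array(L); a=np.polyfit(L[:,0],L[:,1],1); b=np.polyfit(L[:,0],L[:,2],1)
    print("plate z",np.median(q[:,2]),"near edge y",np.percentile(q[:,1],99.5),"slopes",a,b,"width",np.median(L[:,2]-L[:,1]))
    m=w&(z>66)&(z<86)&(hsv[...,2]>150)
    q=P[m]; print("barrel n",len(q),"y max",q[:,1].max(),"top z",np.percentile(q[:,2],95))
    C=[]
    for y in np.arange(q[:,1].min()+3,q[:,1].max()-2,4):
        k=q[abs(q[:,1]-y)<2.5]
        if len(k)<12: continue
        A=np.c_[2*k[:,0],np.ones(len(k))]   # circle with known r: fit xc with z
        from scipy.optimize import least_squares
        s=least_squares(lambda p:np.hypot(k[:,0]-p[0],k[:,2]-p[1])-19,(490,62),loss="soft_l1").x
        C.append((y,*s))
    C=np.array(C); print(np.round(C,1).tolist())
E
python3 - <<'E'
from h import *
import pickle
c=pickle.load(open("w1.pkl","rb")); stand(c)
# colour edges: plate corners & barrel mouth
f=lambda u,v,z:ray(c,(u*.64,v*.64),z).round(1)
print(f(356,222,12),f(455,222,12),f(359.5,400,12),f(453,400,12), "barrel left/right",f(381,250,62),f(428.5,250,62),"saddle2 l/r",f(362,340,80),f(448,340,80))
# rod from top img precise
D=pickle.load(open("d.pkl","rb"))
goto((398,246,200,137.5))
E
```

```text
plate z 11.037967107126365 near edge y -36.96766651168552 slopes [5.48257941e-03 4.46515123e+02] [5.06565110e-02 5.40511991e+02] width 88.93365334235855
barrel n 958 y max -57.196096603098106 top z 84.58734256584441
[[-144.8, 489.3, 61.1], [-140.8, 489.5, 61.0], [-116.8, 490.6, 61.0], [-112.8, 490.9, 61.1], [-108.8, 490.9, 60.9], [-104.8, 491.3, 61.1], [-100.8, 491.2, 61.0], [-96.8, 491.5, 60.9], [-92.8, 492.0, 61.0], [-88.8, 504.9, 67.0], [-72.8, 493.2, 61.1], [-68.8, 493.3, 61.1], [-64.8, 493.4, 60.9], [-60.8, 493.3, 60.7]]
[453.3 -41.8  12. ] [540.  -46.6  12. ] [ 443.1 -213.3   12. ] [ 533.9 -218.3   12. ] barrel left/right [475.9 -59.6  62. ] [513.2 -61.7  62. ] saddle2 l/r [ 457.1 -127.4   80. ] [ 524.9 -131.1   80. ]
t 2.27 pos [489.8 -71.5 260.5] rpy [-1.7997e+02 -2.0000e-02  8.6900e+01] F [0.9 0.5 0.1] w 87.0
(398, 246, 200, 137.5) -> [31.21, -10.88, 6.06] [-0.0003, -0.0005, -0.8832]
```

Converted, 31.2 cm is 0.312, 25 cm is 0.25, -0.883 rad is -0.5621.

Request:
{"name": "servo_tool", "arguments": {
  "commands": [
    [[0.05,-0.018,0.01,0,0,-0.0955,1],[0.1,-0.036,0.02,0,0,-0.191,1],[0.15,-0.054,0.03,0,0,-0.2865,1],[0.2,-0.072,0.04,0,0,-0.382,1],[0.25,-0.09,0.04,0,0,-0.4775,1],[0.312,-0.109,0.04,0,0,-0.5621,1],[0.312,-0.109,0.04,0,0,-0.5621,1],[0.312,-0.109,0.04,0,0,-0.5621,1],[0.312,-0.109,0.04,0,0,-0.5621,1]]
  ]
}}

```text
time: 3.4
tool_pos: [397.8, 245.2, 220.6]
tcp_rot: [-180.0, -0.0, 137.4]
force: [1.0, 0.8, -0.1]
gripper_width: 87.0
gripper_force: 0.0
```

```bash
cat >> h.py <<'E'
def rod(c,zlo=17,zhi=40,guess=(398,246),yaw=-42.5):
    P=cloud(c); hsv=cv2.cvtColor(c["color"],cv2.COLOR_BGR2HSV)
    d=np.array([np.cos(np.radians(yaw)),np.sin(np.radians(yaw))]); n=np.array([-d[1],d[0]])
    q=P[...,:2]-np.array(guess); s=q@d; l=q@n
    m=(P[...,2]>zlo)&(P[...,2]<zhi)&(abs(l)<30)&(s>-60)&(s<210)
    C=[]
    for a in np.arange(-40,205,5):
        k=m&(abs(s-a)<2.5)
        if k.sum()>5: C.append((a,l[k].min(),l[k].max(),(l[k].min()+l[k].max())/2,P[...,2][k].max()))
    C=np.array(C); print(np.round(C,1).tolist()); return C
E
python3 - <<'E'
from h import *
import pickle
c=read_camera("wrist"); pickle.dump(c,open("w2.pkl","wb")); cv2.imwrite("pics/w2.png",cv2.resize(c["color"],(800,600)))
rod(c,zlo=10); goto((398,246,200,137.5))
E
```

```text
[[-35.0, -15.5, 16.4, 0.5, 27.7], [-30.0, -16.3, 17.7, 0.7, 27.9], [-25.0, -13.8, 16.5, 1.3, 26.4], [-20.0, -9.1, 11.7, 1.3, 26.5], [-15.0, -9.1, 11.7, 1.3, 26.7], [-10.0, -29.5, 11.8, -8.9, 26.5], [-5.0, -29.7, 11.8, -9.0, 26.5], [0.0, -29.8, 11.8, -9.0, 27.2], [5.0, -30.0, 11.8, -9.1, 26.4], [10.0, -28.9, 21.0, -4.0, 26.5], [15.0, -29.0, 29.9, 0.4, 26.2], [20.0, -29.1, 30.0, 0.4, 26.2], [25.0, -27.8, 28.9, 0.6, 27.4], [30.0, -14.5, 29.2, 7.3, 27.5], [35.0, -26.8, 29.3, 1.3, 23.3], [40.0, -4.6, 29.3, 12.4, 21.6], [45.0, -2.0, 29.6, 13.8, 19.4], [50.0, -2.0, 28.3, 13.1, 20.1], [55.0, -2.0, 28.3, 13.1, 19.3], [60.0, -2.1, 8.5, 3.2, 19.9], [65.0, -2.1, 9.9, 3.9, 20.1], [70.0, -0.8, 9.8, 4.5, 20.3], [75.0, -0.8, 9.9, 4.5, 19.4], [80.0, -0.8, 9.9, 4.5, 20.1], [85.0, -0.8, 9.9, 4.5, 19.1], [90.0, -0.8, 9.9, 4.6, 19.5], [95.0, -0.8, 9.9, 4.6, 20.0], [100.0, -0.8, 9.9, 4.5, 19.1], [105.0, 0.5, 9.9, 5.2, 19.3], [110.0, 0.5, 11.4, 6.0, 20.4], [115.0, 0.5, 11.4, 6.0, 19.4], [120.0, 0.5, 11.4, 5.9, 18.4], [160.0, -1.0, 15.5, 7.3, 27.0], [165.0, -5.2, 20.0, 7.4, 27.0], [170.0, -5.2, 20.0, 7.4, 27.6], [175.0, -5.3, 20.1, 7.4, 27.0], [180.0, -5.3, 20.1, 7.4, 26.6], [185.0, -1.0, 17.3, 8.1, 25.4]]
t 3.45 pos [397.7 245.3 220.6] rpy [-179.98   -0.    137.43] F [ 0.3 -0.7 -0.8] w 87.2
(398, 246, 200, 137.5) -> [0.03, 0.07, 2.06] [-0.0003, -0.0, -0.0012]
```

View pics/w2.png

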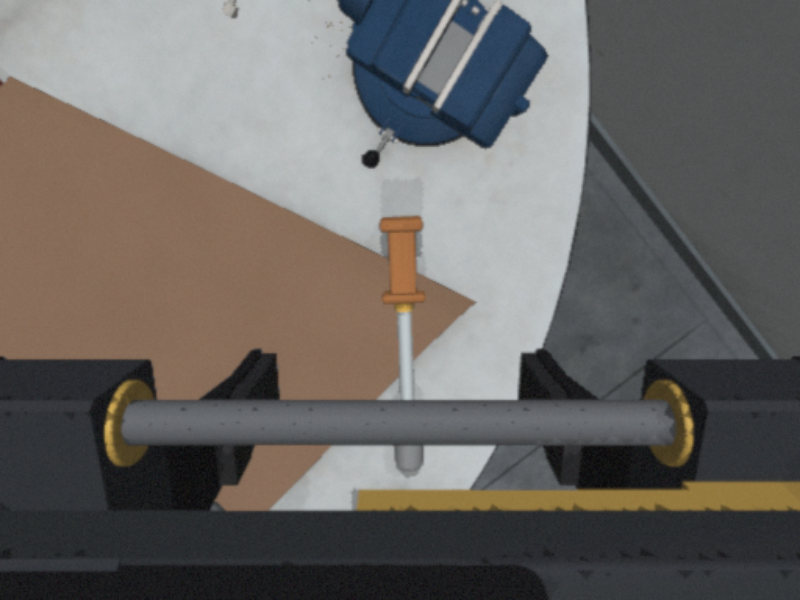

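The rod is in clear view, with the grip at (402,260), the head at (408,460) and the vise well behind it. The fit gives a yaw of -40.7° and the origin at (399.2, 247.3). I'll grasp 12 mm forward of the origin.

```bash
python3 - <<'E'
from h import *
goto((408.3,239.5,70,139.3),(408.3,239.5,21,139.3))
E
```

```text
t 3.45 pos [397.7 245.3 220.6] rpy [-179.98   -0.    137.43] F [ 0.3 -0.7 -0.8] w 87.2
(408.3, 239.5, 70, 139.3) -> [-1.17, 0.29, 15.06] [-0.0003, -0.0, -0.0326]
(408.3, 239.5, 21, 139.3) -> [-1.17, 0.29, 19.96] [-0.0003, -0.0, -0.0326]
```

Converted, 19.9 cm is 0.199, 19 cm is 0.19, -0.033 rad is -0.021.

Request:
{"name": "servo_tool", "arguments": {
  "commands": [
    [[-0.012,0.003,0.05,0,0,-0.021,0.6],[-0.012,0.003,0.1,0,0,-0.021,0.6],[-0.012,0.003,0.14,0,0,-0.021,0.6],[-0.012,0.003,0.17,0,0,-0.021,0.6],[-0.012,0.003,0.19,0,0,-0.021,0.6],[-0.012,0.003,0.199,0,0,-0.021,0.6],[-0.012,0.003,0.199,0,0,-0.021,0.6],[-0.012,0.003,0.199,0,0,-0.021,0.6]]
  ],
  "newtons": 45
}}

```text
time: 4.45
tool_pos: [408.6, 241.0, 22.6]
tcp_rot: [179.9, 0.0, 139.5]
force: [-0.6, 0.6, 0.9]
gripper_width: 52.3
gripper_force: 0.0
```

Request:
{"name": "servo_tool", "arguments": {
  "commands": [
    [[0,0,0,0,0,0,0],[0,0,0,0,0,0,0],[0,0,0,0,0,0,0],[0,0,0,0,0,0,0],[0,0,0,0,0,0,0],[0,0,0,0,0,0,0]]
  ],
  "newtons": 45
}}

```text
time: 5.2
tool_pos: [407.9, 240.9, 21.8]
tcp_rot: [-180.0, -0.0, 139.5]
force: [-0.5, 0.3, -0.6]
gripper_width: 2.9
gripper_force: 0.0
```

Converted, -9.5 cm is -0.095, -6 cm is -0.06.

Request:
{"name": "servo_tool", "arguments": {
  "commands": [
    [[0,0,-0.01,0,0,0,0],[0,0,-0.03,0,0,0,0],[0,0,-0.06,0,0,0,0],[0,0,-0.095,0,0,0,0],[0,0,-0.095,0,0,0,0]]
  ]
}}

```text
time: 5.82
tool_pos: [409.5, 242.0, 119.7]
tcp_rot: [179.8, 0.2, 139.5]
force: [0.3, 0.1, -1.5]
gripper_width: 0.1
gripper_force: 0.0
```

```bash
python3 - <<'E'
from h import *
goto((497+8,172,120,87.1),(497+8,140,120,87.1))
c=read_camera("scene"); cv2.imwrite("pics/s1.png",cv2.resize(c["color"][150:350,150:400],(750,600)))
E
```

```text
t 5.83 pos [409.5 242.  119.7] rpy [1.7976e+02 1.5000e-01 1.3950e+02] F [ 0.3  0.1 -1.5] w 0.1
(505, 172, 120, 87.1) -> [-11.81, 0.88, 0.01] [0.0051, 0.0006, 0.9146]
(505, 140, 120, 87.1) -> [-13.89, -1.55, 0.0] [0.0051, 0.0006, 0.9146]
```

View pics/s1.png

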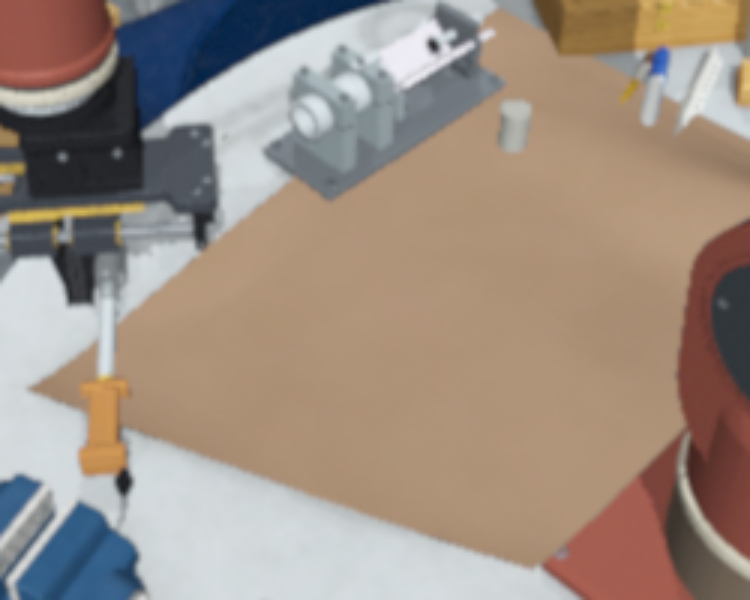

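The gripper closed on nothing (opening 0.1 mm). The rod hasn't moved: its grip is still at crop (105,425). I'll project the reported TCP into the pictures to see what's off.

```bash
python3 - <<'E'
from h import *
def prj(c,X):
    p=np.array(c["R"])@np.array(X,float)+np.array(c["t"]).ravel(); p=np.array(c["mtx"])@p; return p[:2]/p[2]
s=get_state(); T=s["tool_pos"]; R=Ro.from_euler("xyz",s["tcp_rot"],degrees=True)
out=[]
for n in("scene","wrist","top"):
    c=read_camera(n); im=c["color"].copy(); k=2 if n!="wrist" else 1
    im=cv2.resize(im,None,fx=3,fy=3)
    for X,col in((T,(0,0,255)),(T+R.apply([0,0,19]),(0,255,0)),([399.2,247.3,26],(255,0,0)),([408,240,2],(255,0,255))):
        p=prj(c,X)*3+1; cv2.circle(im,tuple(int(a) for a in p),4,col,-1); print(n,col,p/3)
    if n=="scene": out.append(im[450:1050,300:700])
    if n=="wrist": out.append(cv2.resize(im[450:1050],None,fx=400/1536,fy=400/1536))
w=np.zeros((600,800,3),np.uint8); w[:,:400]=out[0]; w[:out[1].shape[0],400:]=out[1]; cv2.imwrite("pics/d1.png",w)
E
```

```text
scene (0, 0, 255) [179.76900304 254.97881484]
scene (0, 255, 0) [180.8019558  261.19526432]
scene (255, 0, 0) [185.22067307 287.80819927]
scene (255, 0, 255) [186.44407644 290.49844969]
wrist (0, 0, 255) [256.20813163 231.45821105]
wrist (0, 255, 0) [256.17350853 220.77490262]
wrist (255, 0, 0) [254.08853788 180.40338621]
wrist (255, 0, 255) [254.36235656 186.22328225]
top (0, 0, 255) [153.38082654 206.63458555]
top (0, 255, 0) [155.00569556 207.58629923]
top (255, 0, 0) [158.4600994  214.50787098]
top (255, 0, 255) [163.00091871 212.39037178]
```

View pics/d1.png

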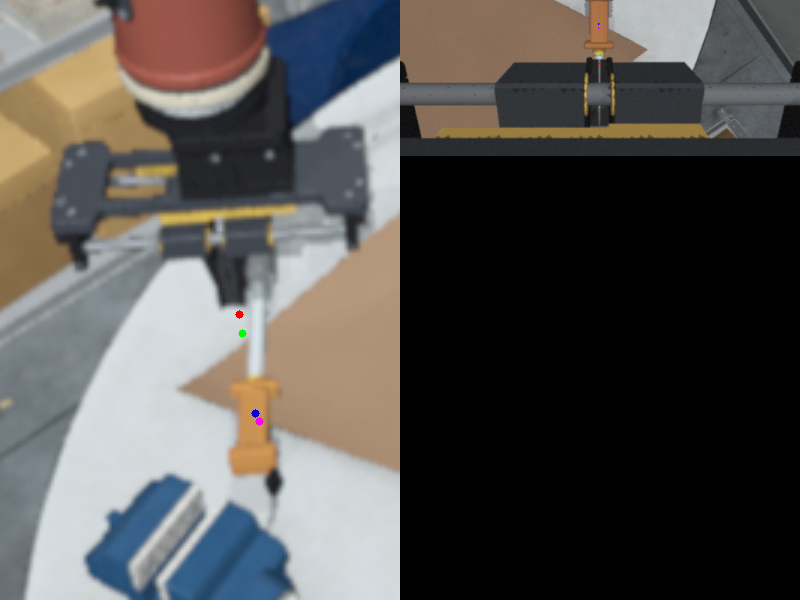

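The drawn fingertip point (green) lies about 30 mm below the real tips. I'll measure the fingertips directly in the wrist and scene depth, in tool axes.

```bash
python3 - <<'E'
from h import *
import pickle
def rep(c,T,rpy,name):
    P=cloud(c); R=Ro.from_euler("xyz",rpy,degrees=True)
    q=((P-T).reshape(-1,3)@R.as_matrix()); ok=c["range_z"].ravel()>0
    m=ok&(abs(q[:,0])<15)&(abs(q[:,1])<60)&(q[:,2]>-60)&(q[:,2]<60)
    k=q[m]; print(name,m.sum(), "z pct",np.percentile(k[:,2],[1,50,95,99,100]).round(1) if m.sum() else "")
    for lo in(-60,-40,-20,-10,0,10,20,30): 
        j=k[(k[:,2]>=lo)&(k[:,2]<lo+10)]
        if len(j): print("  z",lo,len(j),"x",j[:,0].min().round(),j[:,0].max().round(),"y",j[:,1].min().round(),j[:,1].max().round())
rep(pickle.load(open("w1.pkl","rb")),[489.8,-71.5,260.5],[180,0,86.9],"w1")
rep(pickle.load(open("w2.pkl","rb")),[397.7,245.3,220.6],[180,0,137.43],"w2")
s=get_state()
rep(read_camera("wrist"),s["tool_pos"],s["tcp_rot"],"wnow")
rep(read_camera("scene"),s["tool_pos"],s["tcp_rot"],"scene")
c=read_camera("wrist"); print("cam in tool",Ro.from_euler("xyz",s["tcp_rot"],degrees=True).inv().apply(-np.array(c["R"]).T@np.array(c["t"]).ravel()-s["tool_pos"]))
E
```

```text
w1 2186 z pct [-59.1 -39.6 -21.1 -19.1 -17.5]
  z -60 510 x -10.0 12.0 y -56.0 55.0
  z -40 528 x -2.0 12.0 y -54.0 51.0
  z -20 59 x -7.0 12.0 y -52.0 50.0
w2 2184 z pct [-59.3 -39.5 -21.1 -19.3 -17.9]
  z -60 508 x -9.0 13.0 y -56.0 56.0
  z -40 534 x -2.0 13.0 y -53.0 53.0
  z -20 57 x -7.0 12.0 y -51.0 52.0
wnow 985 z pct [-57.9 -39.  -21.1 -19.2 -18.1]
  z -60 164 x -9.0 13.0 y -6.0 6.0
  z -40 259 x 10.0 12.0 y -8.0 8.0
  z -20 25 x 10.0 12.0 y -8.0 9.0
scene 161 z pct [-59.5 -41.8 -20.3 -18.3 -16.1]
  z -60 44 x 8.0 13.0 y -10.0 15.0
  z -40 37 x -0.0 14.0 y -8.0 10.0
  z -20 6 x 8.0 11.0 y -6.0 6.0
cam in tool [  73.99369181    0.31427107 -180.99038988]
```

The fingertips are really at tool z = -18, where the text says +19, and both cameras agree. So the reported TCP lies about 37 mm beyond the true grasp point, with no lateral error. I'll correct for this: a reported z of about -15 puts the tips 3 mm above the table. I'm opening and retrying.

```bash
python3 - <<'E'
from h import *
goto((408.3,239.5,60,139.3),(408.3,239.5,-15,139.3))
E
```

```text
t 6.17 pos [407.4 240.8 116.1] rpy [-1.7994e+02 -6.0000e-02  1.3951e+02] F [-0.2  0.1  0. ] w 0.5
(408.3, 239.5, 60, 139.3) -> [-0.16, -0.03, 5.61] [-0.0011, -0.001, 0.0037]
(408.3, 239.5, -15, 139.3) -> [-0.17, -0.02, 13.11] [-0.0011, -0.001, 0.0037]
```

Converted, 12.8 cm is 0.128, 12.4 cm is 0.124, 0.004 rad is 0.0025.

Request:
{"name": "servo_tool", "arguments": {
  "commands": [
    [[-0.0015,0,0,0,0,0.0025,0.6],[-0.0015,0,0.02,0,0,0.0025,0.6],[-0.0015,0,0.04,0,0,0.0025,0.6],[-0.0015,0,0.06,0,0,0.0025,0.6],[-0.0015,0,0.08,0,0,0.0025,0.6],[-0.0015,0,0.1,0,0,0.0025,0.6],[-0.0015,0,0.115,0,0,0.0025,0.6],[-0.0015,0,0.124,0,0,0.0025,0.6],[-0.0015,0,0.128,0,0,0.0025,0.6],[-0.0015,0,0.128,0,0,0.0025,0.6],[-0.0015,0,0.128,0,0,0.0025,0.6]]
  ],
  "newtons": 45
}}

```text
time: 7.55
tool_pos: [409.4, 240.1, -10.7]
tcp_rot: [180.0, 0.0, 139.3]
force: [-0.2, 0.5, -0.5]
gripper_width: 52.4
gripper_force: 0.0
```

Request:
{"name": "servo_tool", "arguments": {
  "commands": [
    [[0,0,0,0,0,0,0],[0,0,0,0,0,0,0],[0,0,0,0,0,0,0],[0,0,0,0,0,0,0],[0,0,0,0,0,0,0]]
  ]
}}

```text
time: 8.18
tool_pos: [409.1, 239.9, -11.2]
tcp_rot: [-180.0, 0.0, 139.3]
force: [0.0, 0.1, 1.3]
gripper_width: 21.3
gripper_force: 45.0
```

```bash
python3 - <<'E'
from h import *
goto((408.9,239.9,50,139.3),(504.1,145.2,60,87.1),(504.1,145.2,37.3,87.1))
E
```

```text
t 8.18 pos [409.1 239.9 -11.2] rpy [-180.      0.    139.27] F [0.  0.1 1.3] w 21.3
(408.9, 239.9, 50, 139.3) -> [0.01, -0.01, -6.12] [-0.0, 0.0, -0.0005]
(504.1, 145.2, 60, 87.1) -> [-13.38, -0.98, -7.12] [0.0, 0.0, 0.9106]
(504.1, 145.2, 37.3, 87.1) -> [-13.38, -0.98, -4.85] [0.0, 0.0, 0.9106]
```

Converted, -13.4 cm is -0.134, -4.85 cm is -0.0485, 0.91 rad is 0.5793.

Request:
{"name": "servo_tool", "arguments": {
  "commands": [
    [[0,0,-0.01,0,0,0,0],[0,0,-0.03,0,0,0,0],[0,0,-0.05,0,0,0,0],[0,0,-0.07,0,0,0,0],[-0.02,-0.001,-0.071,0,0,0.0955,0],[-0.04,-0.003,-0.071,0,0,0.191,0],[-0.06,-0.005,-0.071,0,0,0.2865,0],[-0.085,-0.007,-0.071,0,0,0.382,0],[-0.11,-0.009,-0.071,0,0,0.4775,0],[-0.134,-0.01,-0.071,0,0,0.5793,0],[-0.134,-0.01,-0.06,0,0,0.5793,0],[-0.134,-0.01,-0.0485,0,0,0.5793,0],[-0.134,-0.01,-0.0485,0,0,0.5793,0],[-0.134,-0.01,-0.0485,0,0,0.5793,0],[-0.134,-0.01,-0.0485,0,0,0.5793,0]]
  ]
}}

```text
time: 10.05
tool_pos: [504.2, 145.3, 37.6]
tcp_rot: [180.0, -0.0, 87.2]
force: [0.1, -0.4, -2.3]
gripper_width: 21.6
gripper_force: 45.0
```

```bash
python3 - <<'E'
from h import *
import pickle
c=read_camera("wrist"); pickle.dump(c,open("w3.pkl","wb"))
s=read_camera("scene"); pickle.dump(s,open("s3.pkl","wb"))
im=np.zeros((600,800,3),np.uint8); im[:300,:400]=cv2.resize(c["color"],(400,300)); im[:, 400:]=cv2.resize(s["color"][100:340,150:310],(400,600))
cv2.imwrite("pics/w3.png",im)
goto((504.1,145.2,37.3,87.1))
for n,k in(("wrist",c),("scene",s),("top",read_camera("top"))):
    P=cloud(k); hv=cv2.cvtColor(k["color"],cv2.COLOR_BGR2HSV)
    print(n)
    for y in range(100,-60,-10):
        m=(abs(P[...,1]-y)<4)&(abs(P[...,0]-500)<25)&(P[...,2]>45)&(P[...,2]<95)
        q=P[m]
        if len(q)>3: print(y,len(q),"x",q[:,0].min().round(1),q[:,0].max().round(1),"zmax",np.percentile(q[:,2],[90,100]).round(1))
E
```

```text
t 10.15 pos [504.2 145.1  37.6] rpy [ 1.7998e+02 -1.0000e-02  8.7150e+01] F [ 0.2 -0.5 -1.5] w 21.5
(504.1, 145.2, 37.3, 87.1) -> [0.01, -0.01, 0.03] [0.0004, -0.0002, 0.0009]
wrist
scene
40 10 x 492.7 501.0 zmax [67.  67.4]
30 15 x 492.8 503.4 zmax [67.3 68.4]
20 40 x 485.4 508.7 zmax [71.5 75.6]
10 35 x 484.5 504.1 zmax [73.8 75.6]
0 29 x 483.5 506.8 zmax [74.2 74.9]
-10 30 x 483.2 506.1 zmax [74.4 76.6]
-20 27 x 484.5 506.5 zmax [74.6 74.8]
-30 6 x 487.7 497.2 zmax [70.8 70.8]
top
60 11 x 493.7 504.7 zmax [69.6 70. ]
50 12 x 493.4 502.1 zmax [69.2 71.2]
40 11 x 493.4 501.8 zmax [69.1 69.9]
30 15 x 491.4 502.8 zmax [68.2 70.3]
20 18 x 486.1 504.3 zmax [72.4 74.2]
10 30 x 483.1 507.8 zmax [75.5 76.3]
0 29 x 483.3 507.5 zmax [75.5 79.3]
-10 30 x 483.2 508.0 zmax [75.9 77.6]
-20 29 x 482.3 508.1 zmax [76.9 78.5]
-30 16 x 484.5 504.8 zmax [74.3 75.7]
```

View pics/w3.png

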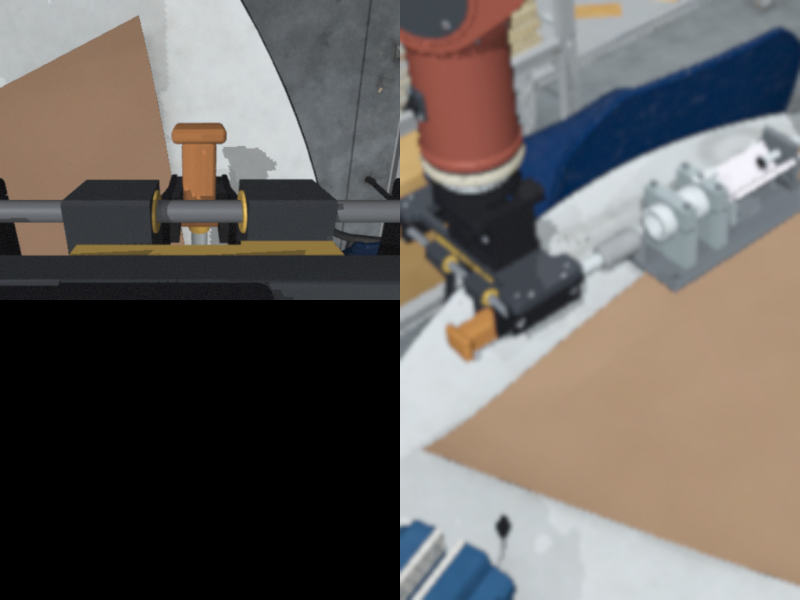

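The rod is held level. The scene crop shows its head at (610,245), short of the barrel mouth at (655,220). Next I'll compare head and barrel within the same cameras so the calibration bias cancels.

```bash
cat >> h.py <<'E'
from scipy.optimize import least_squares
def cyl(P,m,r,y0,y1,guess):
    "fit cylinder of radius r: x=a+b*(y-ym), z=c+d*(y-ym)"
    q=P[m&(P[...,1]>y0)&(P[...,1]<y1)]; ym=(y0+y1)/2
    f=lambda p:np.hypot(q[:,0]-p[0]-p[1]*(q[:,1]-ym),q[:,2]-p[2]-p[3]*(q[:,1]-ym))-r
    s=least_squares(f,(guess[0],0.05,guess[1],0),loss="soft_l1"); return len(q),ym,s.x.round(3),np.median(abs(s.fun)).round(2)
E
python3 - <<'E'
from h import *
for n in("top","scene"):
    for rep in range(2):
        P=cloud(read_camera(n)); base=(abs(P[...,0]-495)<16)&(P[...,2]>57)&(P[...,2]<90)
        print(n,"head",*cyl(P,base,13.5,-22,14,(495,62)))
        print(n,"stem",*cyl(P,base,6,35,70,(498,62)))
        print(n,"barrelA",*cyl(P,base,19,-71,-60,(493,62)), "B",*cyl(P,base,19,-118,-94,(491,62)))
        P2=P[base]; print(" tip y",np.sort(P[(base&(P[...,1]<-15)&(P[...,1]>-45))][:,1])[:3])
E
```

```text
top head 130 -4.0 [4.96335e+02 6.70000e-02 6.20420e+01 4.90000e-02] 1.36
top stem 44 52.5 [4.98932e+02 7.50000e-02 6.29550e+01 9.00000e-02] 0.83
top barrelA 56 -65.5 [4.94519e+02 3.60000e-02 6.20480e+01 8.40000e-02] 1.43 B 101 -106.0 [ 4.91241e+02 -7.90000e-02  6.17980e+01  3.10000e-02] 1.51
 tip y [-31.09283174 -31.09003279 -31.07482822]
top head 129 -4.0 [4.96512e+02 4.30000e-02 6.20380e+01 4.70000e-02] 0.98
top stem 45 52.5 [4.98697e+02 2.20000e-02 6.26910e+01 8.70000e-02] 1.37
top barrelA 58 -65.5 [4.94374e+02 8.80000e-02 6.16910e+01 4.70000e-02] 0.97 B 101 -106.0 [ 4.92026e+02  1.20000e-01  6.14840e+01 -5.50000e-02] 1.39
 tip y [-31.11263846 -31.07401518 -31.07025914]
scene head 122 -4.0 [4.9785e+02 3.5000e-02 6.0453e+01 1.1000e-02] 0.85
scene stem 12 52.5 [ 4.94619e+02 -2.82000e-01  5.27430e+01 -5.40000e-01] 0.89
scene barrelA 56 -65.5 [ 4.94513e+02 -3.49000e-01  6.16630e+01 -7.90000e-01] 2.25 B 82 -106.0 [ 4.93997e+02  1.40000e-02  6.09010e+01 -1.52000e-01] 1.76
 tip y [-29.484389   -29.37441321 -27.77218387]
scene head 126 -4.0 [ 4.97619e+02  2.00000e-03  6.08410e+01 -1.90000e-02] 1.04
scene stem 12 52.5 [ 4.9743e+02 -1.3900e-01  5.8617e+01 -3.4500e-01] 0.94
scene barrelA 58 -65.5 [ 4.96126e+02 -1.28000e-01  6.09870e+01 -5.15000e-01] 1.99 B 77 -106.0 [ 4.93736e+02 -1.14000e-01  6.08990e+01 -1.22000e-01] 1.6
 tip y [-29.16634228 -28.97500468 -28.79290135]
```

Converted, -3 cm is -0.03, 0.08 cm is 0.0008.

Request:
{"name": "servo_tool", "arguments": {
  "commands": [
    [[-0.006,0.0008,-0.0003,0,0,0,0],[-0.012,0.0008,-0.0003,0,0,0,0],[-0.016,0.0008,-0.0003,0,0,0,0],[-0.02,0.0008,-0.0003,0,0,0,0],[-0.022,0.0008,-0.0003,0,0,0,0],[-0.024,0.0008,-0.0003,0,0,0,0],[-0.026,0.0008,-0.0003,0,0,0,0],[-0.028,0.0008,-0.0003,0,0,0,0],[-0.03,0.0008,-0.0003,0,0,0,0]]
  ]
}}

```text
time: 11.52
tool_pos: [503.4, 114.8, 37.6]
tcp_rot: [180.0, -0.0, 87.1]
force: [-0.4, -0.0, -2.1]
gripper_width: 21.5
gripper_force: 45.0
```

```bash
python3 - <<'E'
from h import *
s=get_state(); print(s["force"],s["wrist_torque"])
for n in("top","scene"):
    for rep in range(2):
        P=cloud(read_camera(n)); base=(abs(P[...,0]-495)<16)&(P[...,2]>57)&(P[...,2]<90)
        print(n,"head",*cyl(P,base,13.5,-50,-15,(495,62)),"stem",*cyl(P,base,6,5,40,(498,62)),"bar",*cyl(P,base,19,-71,-60,(493,62)),"B",*cyl(P,base,19,-118,-94,(491,62)))
goto((504,110,38,87.1))
E
```

```text
[-0.43482555 -0.02835296 -2.14018495] [ 0.04068975 -0.10565876 -0.03956055]
top head 129 -32.5 [ 4.95351e+02  3.70000e-02  6.20650e+01 -1.20000e-02] 1.09 stem 46 22.5 [ 4.97786e+02 -1.20000e-02  6.23970e+01  2.30000e-02] 0.76 bar 59 -65.5 [ 4.93686e+02  1.31000e-01  6.17470e+01 -2.00000e-03] 1.36 B 101 -106.0 [ 4.91293e+02  6.10000e-02  6.21490e+01 -1.80000e-02] 1.36
top head 132 -32.5 [ 4.95772e+02  4.90000e-02  6.20880e+01 -2.10000e-02] 1.25 stem 47 22.5 [4.98258e+02 7.30000e-02 6.28640e+01 4.80000e-02] 0.97 bar 57 -65.5 [ 4.93777e+02 -8.00000e-03  6.16970e+01  2.90000e-02] 0.96 B 100 -106.0 [ 4.92016e+02  4.50000e-02  6.15290e+01 -2.90000e-02] 1.12
scene head 117 -32.5 [ 4.97489e+02  8.20000e-02  6.05690e+01 -0.00000e+00] 0.88 stem 3 22.5 [489.365  -0.679  75.219   0.795] 0.0 bar 50 -65.5 [ 4.95912e+02  3.30000e-02  6.14230e+01 -4.71000e-01] 2.19 B 81 -106.0 [ 4.94521e+02  6.00000e-02  6.08730e+01 -1.80000e-01] 1.75
scene head 119 -32.5 [ 4.97269e+02  7.30000e-02  6.05470e+01 -6.00000e-03] 0.92 stem 7 22.5 [ 4.92374e+02 -3.50000e-01  5.68720e+01 -3.10000e-01] 0.48 bar 46 -65.5 [496.328  -0.512  60.531  -0.721] 1.55 B 87 -106.0 [ 4.94764e+02 -1.48000e-01  6.13440e+01 -1.96000e-01] 1.55
t 11.72 pos [503.4 114.9  37.6] rpy [180.    -0.    87.13] F [-0.   0.2 -1.3] w 21.1
(504, 110, 38, 87.1) -> [-0.49, 0.09, -0.04] [0.0, -0.0001, 0.0005]
```

Aligned, and entry shows no force. Running in.

Converted, -1.9 cm is -0.019, -1.7 cm is -0.017.

Request:
{"name": "servo_tool", "arguments": {
  "commands": [
    [[-0.0025,0,0,0,0,0,0],[-0.005,0,0,0,0,0,0],[-0.0075,0,0,0,0,0,0],[-0.01,0,0,0,0,0,0],[-0.0125,0,0,0,0,0,0],[-0.015,0,0,0,0,0,0],[-0.017,0,0,0,0,0,0],[-0.019,0,0,0,0,0,0]]
  ]
}}

```text
time: 12.72
tool_pos: [502.4, 95.8, 37.6]
tcp_rot: [-180.0, -0.0, 87.1]
force: [-0.8, 0.5, -2.5]
gripper_width: 21.7
gripper_force: 45.0
```

Converted, -0.6 cm is -0.006, -0.48 cm is -0.0048.

Request:
{"name": "servo_tool", "arguments": {
  "commands": [
    [[-0.0012,0,0,0,0,0,0],[-0.0024,0,0,0,0,0,0],[-0.0036,0,0,0,0,0,0],[-0.0048,0,0,0,0,0,0],[-0.006,0,0,0,0,0,0]]
  ]
}}

```text
time: 13.35
tool_pos: [502.1, 89.9, 37.6]
tcp_rot: [180.0, -0.0, 87.1]
force: [-0.1, 0.3, -1.7]
gripper_width: 21.8
gripper_force: 45.0
```

```bash
python3 - <<'E'
from h import *
s=get_state(); print(s["time"],s["tool_pos"],s["tcp_rot"],s["force"],s["wrist_torque"])
E
```

```text
13.35 [502.13174919  89.89082035  37.58391887] [ 1.79999163e+02 -3.52759454e-03  8.71327843e+01] [-0.12321065  0.27001867 -1.7059375 ] [ 0.0180582  -0.07049261 -0.02130157]
```

Converted, -0.8 cm is -0.008, -0.7 cm is -0.007.

Request:
{"name": "servo_tool", "arguments": {
  "commands": [
    [[-0.001,0,0,0,0,0,0],[-0.002,0,0,0,0,0,0],[-0.003,0,0,0,0,0,0],[-0.004,0,0,0,0,0,0],[-0.005,0,0,0,0,0,0],[-0.006,0,0,0,0,0,0],[-0.007,0,0,0,0,0,0],[-0.008,0,0,0,0,0,0]]
  ]
}}

```text
time: 14.35
tool_pos: [502.0, 84.8, 38.0]
tcp_rot: [179.9, -0.2, 87.2]
force: [-0.3, 8.8, -1.6]
gripper_width: 21.8
gripper_force: 45.0
```

Converted, -0.6 cm is -0.006, -0.5 cm is -0.005.

Request:
{"name": "servo_tool", "arguments": {
  "commands": [
    [[-0.001,0,0,0,0,0,0],[-0.002,0,0,0,0,0,0],[-0.003,0,0,0,0,0,0],[-0.004,0,0,0,0,0,0],[-0.005,0,0,0,0,0,0],[-0.006,0,0,0,0,0,0]]
  ]
}}

```text
time: 15.1
tool_pos: [501.8, 78.8, 38.0]
tcp_rot: [179.9, -0.2, 87.2]
force: [-0.6, 9.8, -1.5]
gripper_width: 21.4
gripper_force: 45.0
```

Converted, -1.44 cm is -0.0144, -1.32 cm is -0.0132.

Request:
{"name": "servo_tool", "arguments": {
  "commands": [
    [[-0.0012,0,0,0,0,0,0],[-0.0024,0,0,0,0,0,0],[-0.0036,0,0,0,0,0,0],[-0.0048,0,0,0,0,0,0],[-0.006,0,0,0,0,0,0],[-0.0072,0,0,0,0,0,0],[-0.0084,0,0,0,0,0,0],[-0.0096,0,0,0,0,0,0],[-0.0108,0,0,0,0,0,0],[-0.012,0,0,0,0,0,0],[-0.0132,0,0,0,0,0,0],[-0.0144,0,0,0,0,0,0]]
  ]
}}

```text
time: 16.6
tool_pos: [501.0, 64.4, 37.9]
tcp_rot: [180.0, -0.2, 87.2]
force: [0.3, 9.0, -1.3]
gripper_width: 22.2
gripper_force: 45.0
```

Converted, -1.2 cm is -0.012, -1.08 cm is -0.0108.

Request:
{"name": "servo_tool", "arguments": {
  "commands": [
    [[-0.0012,0,0,0,0,0,0],[-0.0024,0,0,0,0,0,0],[-0.0036,0,0,0,0,0,0],[-0.0048,0,0,0,0,0,0],[-0.006,0,0,0,0,0,0],[-0.0072,0,0,0,0,0,0],[-0.0084,0,0,0,0,0,0],[-0.0096,0,0,0,0,0,0],[-0.0108,0,0,0,0,0,0],[-0.012,0,0,0,0,0,0]]
  ]
}}

```text
time: 17.85
tool_pos: [500.4, 52.4, 37.9]
tcp_rot: [180.0, -0.2, 87.2]
force: [0.1, 8.9, -1.2]
gripper_width: 21.4
gripper_force: 45.0
```

```bash
python3 - <<'E'
from h import *
s=get_state(); print(s["time"],s["tool_pos"],s["tcp_rot"],s["force"],s["wrist_torque"])
for n in("top","scene"):
    c=read_camera(n); P=cloud(c)
    for y in range(-240,-145,6):
        m=(abs(P[...,1]-y)<3)&(abs(P[...,0]-(493.7+.051*(y+57.5)))<7); q=P[m]
        if len(q): print(n,y,len(q),"z",np.percentile(q[:,2],[50,90]).round(1),"val",np.median(c["color"][m]))
E
```

```text
17.85 [500.37703443  52.39452277  37.91007783] [ 1.79955389e+02 -1.78317229e-01  8.72423724e+01] [ 0.11938416  8.85227422 -1.24070091] [ 2.0910884  -0.10033068 -0.15052718]
top -240 13 z [61.4 65.1] val 210.0
top -234 11 z [58.3 64.8] val 211.0
top -228 10 z [62.3 63.7] val 209.0
top -222 7 z [65.8 70.9] val 208.0
top -216 20 z [53.1 68.4] val 227.0
top -210 11 z [45.  47.8] val 248.0
top -204 10 z [43.9 45.5] val 247.0
top -198 13 z [44. 47.] val 237.0
top -192 12 z [45.6 48.5] val 213.5
top -186 10 z [44.1 48.2] val 192.5
top -180 5 z [74.9 76. ] val 214.0
top -174 9 z [72.7 75.3] val 212.0
top -168 13 z [72.7 75.4] val 215.0
top -162 12 z [73.3 74.5] val 205.5
top -156 13 z [72.5 75.3] val 196.0
top -150 8 z [76.  78.1] val 194.0
scene -240 25 z [46.2 69.2] val 132.0
scene -234 14 z [39.3 59.4] val 191.5
scene -228 16 z [12.  62.7] val 121.5
scene -222 14 z [11.4 65.1] val 120.5
scene -216 29 z [55.3 64.3] val 129.0
scene -210 12 z [11.9 44.7] val 134.5
scene -204 7 z [11.8 46.5] val 137.0
scene -198 13 z [12.8 42.9] val 137.0
scene -192 9 z [ 9.7 17.9] val 129.0
scene -186 6 z [ 9.1 11.1] val 129.5
scene -180 8 z [55.8 69.9] val 209.5
scene -174 10 z [68.6 73. ] val 196.5
scene -168 10 z [70.7 72.5] val 196.0
scene -162 12 z [68.6 71.6] val 185.5
scene -156 11 z [68.1 71.6] val 193.0
scene -150 3 z [70.3 72. ] val 196.0
```

The plug's front is at y≈-182 and the pad face at about y≈-214, so roughly 31 mm remain. The tail clears the spring after about 13 mm.

Converted, -0.96 cm is -0.0096, -0.84 cm is -0.0084.

Request:
{"name": "servo_tool", "arguments": {
  "commands": [
    [[-0.0012,0,0,0,0,0,0],[-0.0024,0,0,0,0,0,0],[-0.0036,0,0,0,0,0,0],[-0.0048,0,0,0,0,0,0],[-0.006,0,0,0,0,0,0],[-0.0072,0,0,0,0,0,0],[-0.0084,0,0,0,0,0,0],[-0.0096,0,0,0,0,0,0]]
  ]
}}

```text
time: 18.95
tool_pos: [499.8, 42.7, 37.9]
tcp_rot: [180.0, -0.2, 87.2]
force: [0.5, 8.5, -1.9]
gripper_width: 21.4
gripper_force: 45.0
```

Converted, -0.8 cm is -0.008, -0.72 cm is -0.0072.

Request:
{"name": "servo_tool", "arguments": {
  "commands": [
    [[-0.0008,0,0,0,0,0,0],[-0.0016,0,0,0,0,0,0],[-0.0024,0,0,0,0,0,0],[-0.0032,0,0,0,0,0,0],[-0.004,0,0,0,0,0,0],[-0.0048,0,0,0,0,0,0],[-0.0056,0,0,0,0,0,0],[-0.0064,0,0,0,0,0,0],[-0.0072,0,0,0,0,0,0],[-0.008,0,0,0,0,0,0]]
  ]
}}

```text
time: 20.2
tool_pos: [499.4, 35.2, 37.8]
tcp_rot: [180.0, -0.2, 87.3]
force: [-0.8, 9.5, -2.4]
gripper_width: 21.8
gripper_force: 45.0
```

```bash
cat >> h.py <<'E'
def prof():
    s=get_state(); print(s["time"],s["tool_pos"].round(1),s["tcp_rot"].round(2),s["force"].round(1))
    P=np.concatenate([cloud(read_camera("top")).reshape(-1,3) for _ in range(2)])
    o=[]
    for y in range(-236,-150,3):
        q=P[(abs(P[:,1]-y)<1.5)&(abs(P[:,0]-(493.7+.051*(y+57.5)))<6)]
        if len(q): o.append((y,round(float(np.median(q[:,2])),1)))
    print(o)
E
python3 -c "
from h import *; prof()"
```

```text
20.2 [499.4  35.2  37.8] [179.97  -0.19  87.26] [-0.8  9.5 -2.4]
[(-236, 60.8), (-233, 57.7), (-230, 59.6), (-227, 62.4), (-224, 64.3), (-221, 68.1), (-218, 59.0), (-215, 44.5), (-212, 43.8), (-209, 45.4), (-206, 45.8), (-203, 45.2), (-200, 44.3), (-197, 73.4), (-194, 72.0), (-191, 72.3), (-188, 71.6), (-185, 70.5), (-182, 72.6), (-179, 74.3), (-176, 72.1), (-173, 73.6), (-170, 72.8), (-167, 72.6), (-164, 74.1), (-161, 71.8), (-158, 72.6), (-155, 72.2), (-152, 72.8)]
```

Converted, -0.64 cm is -0.0064, -0.56 cm is -0.0056.

Request:
{"name": "servo_tool", "arguments": {
  "commands": [
    [[-0.0008,0,0,0,0,0,0],[-0.0016,0,0,0,0,0,0],[-0.0024,0,0,0,0,0,0],[-0.0032,0,0,0,0,0,0],[-0.004,0,0,0,0,0,0],[-0.0048,0,0,0,0,0,0],[-0.0056,0,0,0,0,0,0],[-0.0064,0,0,0,0,0,0]]
  ]
}}

```text
time: 21.3
tool_pos: [498.9, 26.0, 37.6]
tcp_rot: [180.0, -0.0, 87.1]
force: [-0.7, 5.8, -4.4]
gripper_width: 21.9
gripper_force: 45.0
```

Converted, -0.42 cm is -0.0042, -0.36 cm is -0.0036.

Request:
{"name": "servo_tool", "arguments": {
  "commands": [
    [[-0.0006,0,0,0,0,0,0],[-0.0012,0,0,0,0,0,0],[-0.0018,0,0,0,0,0,0],[-0.0024,0,0,0,0,0,0],[-0.003,0,0,0,0,0,0],[-0.0036,0,0,0,0,0,0],[-0.0042,0,0,0,0,0,0]]
  ]
}}

```text
time: 22.18
tool_pos: [498.7, 22.3, 37.6]
tcp_rot: [180.0, -0.1, 87.2]
force: [0.9, 7.2, -3.3]
gripper_width: 21.5
gripper_force: 45.0
```

```bash
python3 -c "
from h import *; prof()"
```

```text
22.175 [498.7  22.3  37.6] [ 1.800e+02 -6.000e-02  8.716e+01] [ 0.9  7.2 -3.3]
[(-236, 60.0), (-233, 61.3), (-230, 61.7), (-227, 61.6), (-224, 62.5), (-221, 68.0), (-218, 60.9), (-215, 45.7), (-209, 70.8), (-206, 71.5), (-203, 72.7), (-200, 74.4), (-197, 73.8), (-194, 72.2), (-191, 71.4), (-188, 73.6), (-185, 71.9), (-182, 72.7), (-179, 74.6), (-176, 73.1), (-173, 73.6), (-170, 73.8), (-167, 74.5), (-164, 73.1), (-161, 70.8), (-158, 71.7), (-155, 68.2), (-152, 70.6)]
```

Steady drag is now about 6–7 N and roughly 5 mm remain, so I'm creeping.

Converted, -0.25 cm is -0.0025, -0.2 cm is -0.002.

Request:
{"name": "servo_tool", "arguments": {
  "commands": [
    [[-0.0005,0,0,0,0,0,0],[-0.001,0,0,0,0,0,0],[-0.0015,0,0,0,0,0,0],[-0.002,0,0,0,0,0,0],[-0.0025,0,0,0,0,0,0]]
  ]
}}

```text
time: 22.9
tool_pos: [498.6, 19.7, 37.6]
tcp_rot: [-180.0, -0.0, 87.2]
force: [0.2, 6.6, -4.1]
gripper_width: 21.6
gripper_force: 45.0
```

Converted, -0.16 cm is -0.0016, -0.12 cm is -0.0012.

Request:
{"name": "servo_tool", "arguments": {
  "commands": [
    [[-0.0004,0,0,0,0,0,0],[-0.0008,0,0,0,0,0,0],[-0.0012,0,0,0,0,0,0],[-0.0016,0,0,0,0,0,0]]
  ]
}}

```text
time: 23.4
tool_pos: [498.4, 17.9, 37.6]
tcp_rot: [-180.0, -0.0, 87.2]
force: [1.0, 5.7, -4.2]
gripper_width: 21.5
gripper_force: 45.0
```

Converted, -0.12 cm is -0.0012, -0.08 cm is -0.0008.

Request:
{"name": "servo_tool", "arguments": {
  "commands": [
    [[-0.0004,0,0,0,0,0,0],[-0.0008,0,0,0,0,0,0],[-0.0012,0,0,0,0,0,0]]
  ]
}}

```text
time: 23.78
tool_pos: [498.4, 16.7, 37.5]
tcp_rot: [-180.0, -0.0, 87.2]
force: [0.8, 6.0, -4.0]
gripper_width: 21.5
gripper_force: 45.0
```

Converted, -0.12 cm is -0.0012, -0.08 cm is -0.0008.

Request:
{"name": "servo_tool", "arguments": {
  "commands": [
    [[-0.0004,0,0,0,0,0,0],[-0.0008,0,0,0,0,0,0],[-0.0012,0,0,0,0,0,0]]
  ]
}}

```text
time: 24.15
tool_pos: [498.3, 15.5, 37.6]
tcp_rot: [-180.0, -0.0, 87.2]
force: [-0.2, 5.3, -3.2]
gripper_width: 21.9
gripper_force: 45.0
```

```bash
python3 -c "
from h import *; prof()"
```

```text
24.15 [498.3  15.5  37.6] [-1.800e+02 -4.000e-02  8.716e+01] [-0.2  5.3 -3.2]
[(-236, 61.9), (-233, 60.9), (-230, 60.1), (-227, 61.9), (-224, 64.7), (-221, 66.4), (-218, 67.8), (-215, 72.2), (-212, 74.2), (-209, 72.3), (-206, 72.9), (-203, 73.6), (-200, 72.5), (-197, 73.8), (-194, 73.8), (-191, 72.7), (-188, 72.6), (-185, 72.4), (-182, 71.9), (-179, 72.9), (-176, 74.4), (-173, 74.2), (-170, 74.1), (-167, 75.1), (-164, 72.4), (-161, 71.8), (-158, 71.7), (-155, 72.3), (-152, 73.6)]
```

Contact must be very near, so small steps.

Converted, -0.09 cm is -0.0009, -0.06 cm is -0.0006.

Request:
{"name": "servo_tool", "arguments": {
  "commands": [
    [[-0.0003,0,0,0,0,0,0],[-0.0006,0,0,0,0,0,0],[-0.0009,0,0,0,0,0,0]]
  ]
}}

```text
time: 24.62
tool_pos: [498.3, 14.4, 37.5]
tcp_rot: [-180.0, -0.0, 87.1]
force: [-0.4, 6.6, -4.2]
gripper_width: 21.6
gripper_force: 45.0
```

Converted, -0.09 cm is -0.0009, -0.06 cm is -0.0006.

Request:
{"name": "servo_tool", "arguments": {
  "commands": [
    [[-0.0003,0,0,0,0,0,0],[-0.0006,0,0,0,0,0,0],[-0.0009,0,0,0,0,0,0]]
  ]
}}

```text
time: 25.0
tool_pos: [498.3, 14.4, 37.6]
tcp_rot: [180.0, -0.1, 87.2]
force: [-0.1, 8.4, -4.4]
gripper_width: 21.9
gripper_force: 45.0
```

Converted, -0.09 cm is -0.0009, -0.06 cm is -0.0006.

Request:
{"name": "servo_tool", "arguments": {
  "commands": [
    [[-0.0003,0,0,0,0,0,0],[-0.0006,0,0,0,0,0,0],[-0.0009,0,0,0,0,0,0]]
  ]
}}

```text
time: 25.38
tool_pos: [498.3, 14.4, 37.7]
tcp_rot: [180.0, -0.1, 87.2]
force: [0.2, 12.4, -4.2]
gripper_width: 21.7
gripper_force: 45.0
```

The advance has stopped and the force is rising: the plug is on the stop. I'll press it home a little more and hold.

Converted, -0.11 cm is -0.0011, -0.09 cm is -0.0009.

Request:
{"name": "servo_tool", "arguments": {
  "commands": [
    [[-0.0003,0,0,0,0,0,0],[-0.0006,0,0,0,0,0,0],[-0.0009,0,0,0,0,0,0],[-0.0011,0,0,0,0,0,0],[-0.0011,0,0,0,0,0,0],[-0.0011,0,0,0,0,0,0]]
  ]
}}

```text
time: 26.12
tool_pos: [498.3, 14.3, 37.7]
tcp_rot: [180.0, -0.2, 87.3]
force: [-0.2, 14.2, -3.3]
gripper_width: 21.5
gripper_force: 45.0
```

Request:
{"name": "servo_tool", "arguments": {
  "commands": [
    [[0,0,0,0,0,0,0],[0,0,0,0,0,0,0],[0,0,0,0,0,0,0],[0,0,0,0,0,0,0]]
  ]
}}

```text
time: 26.62
tool_pos: [498.3, 14.4, 37.7]
tcp_rot: [180.0, -0.2, 87.3]
force: [0.1, 14.3, -3.8]
gripper_width: 21.6
gripper_force: 45.0
```

```bash
python3 -c "
from h import *; prof()"
```

```text
26.625 [498.3  14.4  37.7] [179.98  -0.2   87.25] [ 0.1 14.3 -3.8]
[(-236, 61.3), (-233, 61.4), (-230, 54.4), (-227, 61.4), (-224, 61.5), (-221, 68.3), (-218, 69.0), (-215, 71.1), (-212, 72.8), (-209, 72.0), (-206, 72.2), (-203, 72.7), (-200, 71.8), (-197, 72.3), (-194, 72.3), (-191, 72.8), (-188, 71.7), (-185, 70.7), (-182, 72.9), (-179, 73.8), (-176, 71.4), (-173, 73.3), (-170, 72.5), (-167, 71.5), (-164, 72.3), (-161, 69.4), (-158, 72.3), (-155, 73.3), (-152, 73.1)]
```

Converted, -0.12 cm is -0.0012, -0.08 cm is -0.0008.

Request:
{"name": "servo_tool", "arguments": {
  "commands": [
    [[-0.0004,0,0,0,0,0,0],[-0.0008,0,0,0,0,0,0],[-0.0012,0,0,0,0,0,0],[-0.0012,0,0,0,0,0,0],[-0.0012,0,0,0,0,0,0],[-0.0012,0,0,0,0,0,0]]
  ]
}}

```text
time: 27.48
tool_pos: [498.3, 14.3, 37.8]
tcp_rot: [180.0, -0.3, 87.3]
force: [0.1, 19.0, -4.4]
gripper_width: 21.6
gripper_force: 45.0
```

Converted, 4.5 cm is 0.045, 4 cm is 0.04.

Request:
{"name": "servo_tool", "arguments": {
  "commands": [
    [[0.002,0,0,0,0,0,0],[0.005,0,0,0,0,0,0],[0.009,0,0,0,0,0,0],[0.013,0,0,0,0,0,0],[0.017,0,0,0,0,0,0],[0.021,0,0,0,0,0,0],[0.025,0,0,0,0,0,0],[0.03,0,0,0,0,0,0],[0.035,0,0,0,0,0,0],[0.04,0,0,0,0,0,0],[0.045,0,0,0,0,0,0]]
  ]
}}

```text
time: 28.85
tool_pos: [500.5, 55.4, 37.6]
tcp_rot: [180.0, -0.0, 87.1]
force: [0.4, 0.8, -2.1]
gripper_width: 21.8
gripper_force: 45.0
```

Converted, 10 cm is 0.1, 9 cm is 0.09.

Request:
{"name": "servo_tool", "arguments": {
  "commands": [
    [[0.005,0,0,0,0,0,0],[0.01,0,0,0,0,0,0],[0.015,0,0,0,0,0,0],[0.02,0,0,0,0,0,0],[0.025,0,0,0,0,0,0],[0.03,0,0,0,0,0,0],[0.035,0,0,0,0,0,0],[0.04,0,0,0,0,0,0],[0.045,0,0,0,0,0,0],[0.05,0,0,0,0,0,0],[0.055,0,0,0,0,0,0],[0.06,0,0,0,0,0,0],[0.066,0,0,0,0,0,0],[0.072,0,0,0,0,0,0],[0.08,0,0,0,0,0,0],[0.09,0,0,0,0,0,0],[0.1,0,0,0,0,0,0],[0.1,0,0,0,0,0,0],[0.1,0,0,0,0,0,0]]
  ]
}}

```text
time: 31.22
tool_pos: [505.3, 154.6, 37.5]
tcp_rot: [-180.0, 0.0, 87.1]
force: [-1.3, 0.4, -1.5]
gripper_width: 21.5
gripper_force: 45.0
```

```bash
python3 -c "
from h import *; prof(); goto((470,190,60,110),(409.1,239.9,50,139.3),(409.1,239.9,-11,139.3))"
```

```text
31.225 [505.3 154.6  37.5] [-1.7999e+02  1.0000e-02  8.7140e+01] [-1.3  0.4 -1.5]
[(-236, 61.8), (-233, 58.3), (-230, 62.9), (-227, 62.1), (-224, 63.2), (-221, 67.7), (-218, 67.9), (-215, 71.0), (-212, 75.8), (-209, 72.8), (-206, 73.1), (-203, 73.9), (-200, 73.8), (-197, 72.0), (-194, 74.2), (-191, 71.8), (-188, 72.0), (-185, 72.7), (-182, 73.2), (-179, 73.5), (-176, 74.0), (-173, 72.6), (-170, 73.7), (-167, 72.3), (-164, 71.9), (-161, 45.6), (-158, 44.5), (-155, 27.1)]
t 31.32 pos [505.4 154.3  37.5] rpy [-1.7999e+02  2.0000e-02  8.7100e+01] F [ 0.1 -0.2 -2.2] w 22.0
(470, 190, 60, 110) -> [3.39, -3.71, -2.25] [-0.0002, 0.0002, -0.3996]
(409.1, 239.9, 50, 139.3) -> [8.06, -10.05, -1.25] [-0.0002, 0.0002, -0.911]
(409.1, 239.9, -11, 139.3) -> [8.06, -10.05, 4.85] [-0.0002, 0.0002, -0.911]
```

The rod is out and the plug is still snug on the stop, with its tail at y≈-162. Now I'll lay the rod back in its old, clear spot.

Converted, -10 cm is -0.1, 4.85 cm is 0.0485, -0.911 rad is -0.58.

Request:
{"name": "servo_tool", "arguments": {
  "commands": [
    [[0.015,-0.015,-0.012,0,0,-0.0764,0],[0.03,-0.033,-0.022,0,0,-0.191,0],[0.045,-0.05,-0.02,0,0,-0.2865,0],[0.058,-0.068,-0.018,0,0,-0.382,0],[0.07,-0.085,-0.015,0,0,-0.4838,0],[0.081,-0.1,-0.012,0,0,-0.58,0],[0.081,-0.1,0.005,0,0,-0.58,0],[0.081,-0.1,0.02,0,0,-0.58,0],[0.081,-0.1,0.032,0,0,-0.58,0],[0.081,-0.1,0.04,0,0,-0.58,0],[0.081,-0.1,0.045,0,0,-0.58,0],[0.081,-0.1,0.047,0,0,-0.58,0],[0.081,-0.1,0.048,0,0,-0.58,0],[0.081,-0.1,0.0485,0,0,-0.58,0],[0.081,-0.1,0.0485,0,0,-0.58,0]]
  ]
}}

```text
time: 33.2
tool_pos: [409.7, 240.7, -10.7]
tcp_rot: [180.0, 0.0, 139.3]
force: [-0.3, -0.6, -3.0]
gripper_width: 21.8
gripper_force: 45.0
```

```bash
python3 -c "
from h import *; goto((409.1,239.9,-11,139.3)); rod(read_camera('top'),zlo=10,zhi=60,guess=(399,247),yaw=-40.7)"
```

```text
t 33.2 pos [409.7 240.7 -10.7] rpy [1.7998e+02 1.0000e-02 1.3932e+02] F [-0.3 -0.6 -3. ] w 21.8
(409.1, 239.9, -11, 139.3) -> [-0.01, -0.1, 0.03] [0.0003, 0.0002, 0.0004]
[[60.0, -5.2, 17.8, 6.3, 22.1], [65.0, -14.7, 25.6, 5.5, 23.9], [70.0, -18.8, 19.5, 0.3, 23.4], [75.0, -15.3, 21.4, 3.0, 20.4], [80.0, -10.1, 8.3, -0.9, 21.6], [85.0, -15.6, 6.6, -4.5, 23.8], [90.0, -8.2, 7.4, -0.4, 21.3], [95.0, -14.7, 7.0, -3.9, 24.2], [100.0, -22.3, 4.8, -8.7, 23.4], [105.0, -3.0, 6.0, 1.5, 21.4], [110.0, -24.8, 4.7, -10.0, 24.0], [115.0, -25.0, 8.8, -8.1, 21.0], [120.0, -23.3, 5.9, -8.7, 23.9], [125.0, -2.2, 8.0, 2.9, 20.2], [130.0, -2.5, 6.9, 2.2, 23.0], [135.0, -4.1, 5.5, 0.7, 22.6], [140.0, -10.8, 12.0, 0.6, 30.0], [145.0, -10.7, 13.5, 1.4, 28.9], [150.0, -9.9, 12.7, 1.4, 30.8], [155.0, -11.1, 12.8, 0.8, 30.1], [160.0, -9.6, 11.5, 1.0, 28.4], [165.0, -11.3, 15.7, 2.2, 31.1], [170.0, -10.4, 15.5, 2.5, 28.7], [175.0, -11.6, 14.7, 1.5, 29.4], [180.0, -11.8, 13.7, 0.9, 29.0], [185.0, -8.8, 11.8, 1.5, 28.7]]
```

Converted, 0.1 cm is 0.001, 0.06 cm is 0.0006.

Request:
{"name": "servo_tool", "arguments": {
  "commands": [
    [[0,0,0.0006,0,0,0,0],[0,0,0.001,0,0,0,0],[0,0,0.001,0,0,0,0]]
  ]
}}

```text
time: 33.62
tool_pos: [409.7, 240.7, -11.2]
tcp_rot: [-180.0, 0.0, 139.3]
force: [-2.9, -2.9, 10.1]
gripper_width: 21.9
gripper_force: 45.0
```

Converted, -25 cm is -0.25, -21 cm is -0.21.

Request:
{"name": "servo_tool", "arguments": {
  "commands": [
    [[0,0,0,0,0,0,0.3],[0,0,0,0,0,0,0.5],[0,0,0,0,0,0,0.6],[0,0,0,0,0,0,0.6],[0,0,0,0,0,0,0.6],[0,0,-0.01,0,0,0,0.6],[0,0,-0.04,0,0,0,0.6],[0,0,-0.09,0,0,0,0.6],[0,0,-0.15,0,0,0,0.6],[0,0,-0.21,0,0,0,0.6],[0,0,-0.25,0,0,0,0.6],[0,0,-0.25,0,0,0,0.6]]
  ]
}}

```text
time: 35.12
tool_pos: [410.8, 241.9, 241.7]
tcp_rot: [179.7, 0.2, 139.4]
force: [0.1, 0.7, -0.0]
gripper_width: 52.1
gripper_force: 0.0
```

```bash
python3 -c "
from h import *; rod(read_camera('wrist'),zlo=10,guess=(399,247),yaw=-40.7); prof()
a=read_camera('top')['color']; b=read_camera('scene')['color']
cv2.imwrite('pics/f.png',np.vstack([cv2.resize(a[140:280,60:460],(800,280)),cv2.resize(b[130:360,60:460],(800,320))]))"
```

```text
[[-35.0, -15.0, 17.7, 1.3, 27.7], [-30.0, -15.1, 17.7, 1.3, 28.2], [-25.0, -13.8, 17.8, 2.0, 26.5], [-20.0, -8.9, 11.5, 1.3, 26.6], [-15.0, -28.9, 11.5, -8.7, 26.7], [-10.0, -29.0, 11.5, -8.7, 26.4], [-5.0, -29.2, 11.6, -8.8, 26.1], [0.0, -29.3, 11.6, -8.9, 26.9], [5.0, -29.6, 11.6, -9.0, 26.5], [10.0, -29.6, 19.7, -5.0, 26.1], [15.0, -29.8, 27.7, -1.0, 26.7], [20.0, -29.8, 29.1, -0.3, 27.0], [25.0, -28.6, 29.3, 0.3, 27.2], [30.0, -28.7, 29.5, 0.4, 28.0], [35.0, -12.6, 29.6, 8.5, 22.3], [40.0, -9.9, 29.7, 9.9, 21.4], [45.0, -3.0, 29.8, 13.4, 19.3], [50.0, -3.0, 28.5, 12.7, 18.9], [55.0, -3.0, 30.0, 13.5, 19.9], [60.0, -3.1, 21.7, 9.3, 19.8], [65.0, -3.1, 6.5, 1.7, 19.6], [70.0, -3.1, 6.5, 1.7, 19.6], [75.0, -3.2, 6.5, 1.7, 19.4], [80.0, -3.2, 6.5, 1.7, 19.9], [85.0, -3.2, 6.5, 1.6, 19.5], [90.0, -3.3, 6.5, 1.6, 19.3], [95.0, -3.3, 6.5, 1.6, 19.9], [100.0, -3.3, 6.5, 1.6, 19.9], [105.0, -3.4, 6.5, 1.6, 19.5], [110.0, -3.4, 6.5, 1.6, 20.1], [115.0, -3.4, 6.5, 1.6, 19.9], [120.0, -3.4, 6.5, 1.5, 19.6], [125.0, -3.4, 6.5, 1.5, 19.7], [130.0, -3.5, 6.5, 1.5, 20.1], [135.0, -3.5, 6.5, 1.5, 19.7], [140.0, -10.8, 13.8, 1.5, 24.7]]
35.175 [410.  241.2 239.5] [1.7987e+02 1.1000e-01 1.3934e+02] [ 0.1 -0.4 -0.8]
[(-236, 61.9), (-233, 60.7), (-230, 59.6), (-227, 60.7), (-224, 63.8), (-221, 68.6), (-218, 67.9), (-215, 72.1), (-212, 72.9), (-209, 71.1), (-206, 72.8), (-203, 74.2), (-200, 73.3), (-197, 72.8), (-194, 72.3), (-191, 73.0), (-188, 72.9), (-185, 72.0), (-182, 72.3), (-179, 71.7), (-176, 71.9), (-173, 72.5), (-170, 73.1), (-167, 73.7), (-164, 66.3), (-161, 45.1), (-158, 45.1), (-155, 38.5)]
```

View pics/f.png

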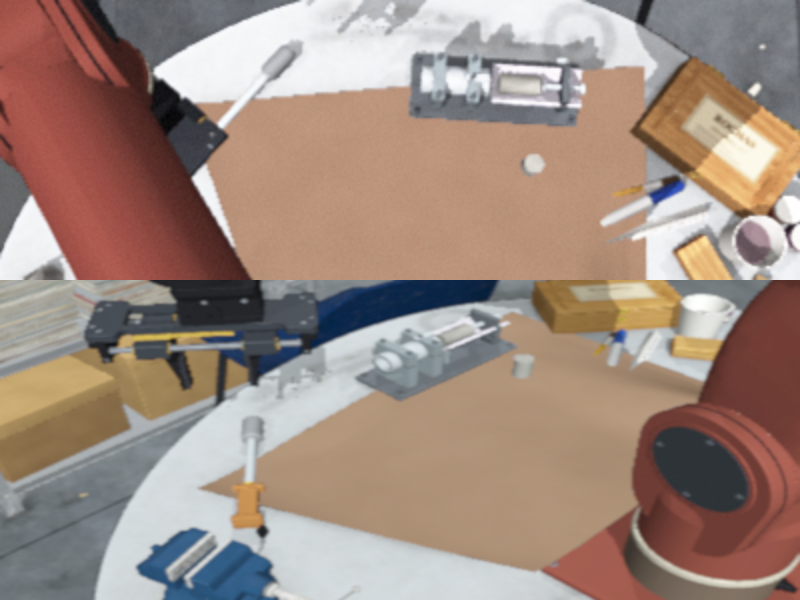

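The final view shows the plug in the trough against the stop at (520,85). The rod lies flat with its head at (280,60), clear of the stand. The spare plug at (533,163) and the brush are where they were, and the gripper is clear.

```bash
python3 -c "
from h import *; print(finish_job())"
```

```text
the job is handed in; nothing more can be done
None
```

The job is handed in: the plug is in the trough, pressed home against the stop at about 19 N total push, and the rod is out and flat on the table clear of the stand. The first grasp closed on nothing because the reported TCP sits about 37 mm beyond the true grasp point; I corrected for that and nothing was disturbed.

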